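# Interleave the packed signs and show the next one to the inspection camera

## Robot

A 7-joint arm with a two-finger parallel gripper is mounted at the origin on a cart in front of the work surface, level with it; the furniture and walls round the work are solid. World frame = base frame: x ahead of the robot, y to its left, z up, the work surface at z = 0. Lengths are in m, angles in rad, forces in N, time in s.
With the tool pointing down it reaches from about 0.425 to 0.925 m from the base axis. Payload 6.8 kg.
Tool frame: the origin (TCP) lies midway between the tips of the shut fingers; the grasp point (between the pads) lies bot.grip_point_offset behind it (bot.grip_point_offset is the distance from the TCP to the grasp point, in m); z points along the fingers, y is the line along which they close (so a half turn about z gives the same grasp; the last joint's range is limited). The gripper opens to 85 mm and grips with 20 to 120 N. Pads are 22 mm wide; open, the fingers measure 114 mm over their backs; the gripper's body (76 mm by 85 mm) begins 54 mm behind the grasp point. The pads swing forward as they close: fully open they stand 13 mm farther back than shut.
Start: joints at [1.083, 0.477, 0.022, 1.555, -0.011, 1.109, -0.083], TCP at [0.25, -0.627, 0.231] pointing down, gripper open.
Joint ranges: [-2.96, 2.96], [-0.34, 2.1], [-1.41, 1.46], [0.24, 2.44], [-1.37, 4.51], [0.17, 1.92], [-2.96, 2.96]. Speed limits (rad/s): [2.39, 2.39, 3.14, 3.14, 3.14, 3.14, 3.14].

## Interface

Orientations are given as a unit quaternion [w, x, y, z].
In Python, from station import get_obs, cams, job, bot gives the robot as it stands.
- The arm moves only by the tool arm_command, never from a script. Its argument "rows" is a list that holds one entry, the list of rows, each a list of 5 numbers: the finger opening in mm, from 0 to 85.4, then the shift along the world's x, y, z in units of 60 mm (1.0 is 60 mm), then the turn about the world's z in units of 0.08 rad (1.0 is 0.08 rad). In form: [[[grip, x, y, z, turn], ...]]. A call has exactly 10 rows; each row shifts and turns the commanded pose from where the row before left it; what a row does not reach is not made up. A row lasts 1/8 s, in which the tool goes at most 62.5 mm and 10.7 degrees, less where a joint would pass 70% of its speed; a pose out of reach is approached as far as the arm can. A call with a number of a shift or a turn outside -1 to 1 is refused whole. A call with a gripper value outside its range is refused whole. The fingers move at their own pace and stop on an object; "newtons" is the grip in N (left out, the last holds). Time passes only in rows, so rows that do not move let the fingers close, or fill a call up. It gives the time, the measured TCP pose, the force, the opening and the grip force at its end, in the units of the state.
- get_obs(): the state, without advancing time (a new reading comes with each control period).
- cams.read_camera(name): name is "side" or "top" or "wrist"; returns the picture (420x560x3 uint8, red, green, blue); there is no depth.
- cams.camera_params(name): a dict with "K" (3x3 intrinsics, pixels), "extrinsics" (4x4, takes a point from camera to world coordinates). Camera axes: x right, y down, z forward; pixel columns grow to the right and rows downward; lengths in m; the calibration is good to about 2 mm. A picture is of the moment at which its call begins: read the wrist's pose just before it. camera_params takes no time and is no camera call; for the wrist camera it gives the pose at the moment of the call.
- job.hand_in(): hands the job in; it is judged then, once.
The state is a dict: "t": time; "q": joint angles; "joint_vel": joint speeds; "joint_torque": joint torques, N m; "eef_pos": TCP position; "tool_rot": TCP orientation; "contact_force": force on the tool from outside, world axes, zero at the start; "torque": the same for the moment, N m; "gripper_width": opening from 0.0 (shut) to 1.0 (fully open); "grasp_force": force on a finger pad.
Only numpy, scipy, OpenCV 4.12 (cv2) and the standard library are available. Lean on these libraries where they do the work, as an engineer would, in place of code of your own. Each camera call takes 0.05 s, during which the arm holds its last target. There are 200 camera calls.

## Task

We are packing door signs with a card between each: lay the loose grey separator card flat and squarely on the green sign on top of the pack (set it down, do not drop it) and let go of it. Then take the next sign, the blue one, out of the rack and show it to the inspection camera before it is packed: hold it in the air 15 cm straight in front of the lens, centred on the lens axis, the right way up and with its printed face squarely towards the lens, which looks a little downward. Finish while still holding it there, steady, and leave the orange sign, the pack and the other things where they are.

Things in the scene. Friction and masses are not known exactly. Their poses are not given: they have to be found in the camera images.
- separator_center (a point): Centre of the loose grey board separator, a stiff flat card 66 x 120 x 5 mm (its x, y, z), about 40 g. Starts flat on the cork block, overhanging it by 3 mm on the long sides; its underside is then 34 mm above the table. Grasp it across its 66 mm width (its x).
- cork_block: Fixed cork block 60 x 100 x 34 mm (x, y, z) under the separator, origin under its centre.
- packed_sign_center (a point): Centre of the loose white sign with green face, 60 x 120 x 10 mm (its x, y, z), flat on top of the pack, its top 35 mm above the table. The fixed pack below has the same outline (66 mm wide at a card), on a board 90 x 150 x 10 mm. The separator laid squarely on it has its centre 7.5 mm above this point, long sides (y) parallel, either way round.
- blue_sign_center (a point): Centre of the white sign with blue printed face, white arrow and blue top edge, 10 mm thick (its x), 120 mm long (y), 60 mm high (z, up), about 80 g. The printed face looks along its own -x. It starts upright in a slot of the rack, from 6 to 66 mm above the table; grip it by its top edge across the 10 mm and lift straight up.
- rack: Fixed wooden rack 145 x 130 mm, origin under its centre, with two slots along its y at x = -37.5 and +37.5 mm, 13 mm wide, open at the ends, walls up to 28 mm above the table. Printed faces look along its -x. Either sign may stand in either slot.
- blue_sign_front (a point): Point 50 mm straight out in front of the middle of the blue sign's printed face (own x = -55 mm from its centre).
- orange_sign_center (a point): Centre of the other sign in the rack, same size, orange face with three white dots, orange top edge: leave it.
- camera_head: Fixed inspection camera, grey with black round lens, at the right. Origin: middle of lens front, 290 mm above the table. It looks along its -x, 20 degrees below level; y is level; z leans 20 degrees to the viewed side. The sign belongs at x = -150 mm, y = z = 0 here, its x and y axes opposite to these, z the same. Post 75 mm behind the lens, 350 mm high.
- blue_sign: The blue sign itself; origin under its centre (30 mm below point blue_sign_center), same axes.
- separator: The separator itself; origin at the middle of its underside, same axes as its point.
- pin_tin: Bystander: round tin, 60 mm across, 32 mm high, origin under its centre.
- squeegee: Bystander: flat orange squeegee, 72 x 100 x 11 mm, origin under its centre.
- black_marker: Bystander: black marker, 130 mm long, left of the camera foot, origin under its centre.
Things that resemble listed ones, but are neither listed nor needed, are in the scene too. There is more than one size of the separator; the job needs the smallest.

How it is judged:
On the way:
1. the separator lies flat and squarely on the green sign, let go (x of separator_center in the frame of packed_sign_center between -0.012 and 0.012 m and y of separator_center in the frame of packed_sign_center between -0.015 and 0.015 m and z of separator_center in the frame of packed_sign_center between 0.005 and 0.01 m and angle between the y axis of separator_center and the y axis of packed_sign_center, either way round below 0.2 rad and angle between the z axis of separator_center and the z axis of packed_sign_center, either way round below 0.06 rad and contact force between the fingers and separator below 0.05 N), for 0.2 s.
At the end, for the whole second after the job is handed in: Separator flat on the green sign, released, within 12 mm across, 15 mm along, 0.2 rad. Fingers hold the blue sign still, centre 12 to 18 cm before the lens, within 20 mm of its axis each way, face to the lens within 0.18 rad, level, right way up; camera head untouched (all of step 1 and x of blue_sign_center in the frame of camera_head between -0.18 and -0.12 m and y of blue_sign_center in the frame of camera_head between -0.02 and 0.02 m and z of blue_sign_center in the frame of camera_head between -0.02 and 0.02 m and x of blue_sign_front in the frame of camera_head above -0.15 m and angle between the x axis of blue_sign_center and the x axis of camera_head, either way round below 0.18 rad and angle between the y axis of blue_sign_center and the y axis of camera_head, either way round below 0.18 rad and angle between blue_sign_center's own z axis and vertical below 0.7 rad and contact force between the fingers and blue_sign above 0.5 N and contact force between camera_head and anything else below 0.1 N and linear speed of blue_sign below 0.03 m/s); the arm keeps its last pose, push and grip.
It fails at once if the separator is dropped (falls faster than 0.8 m/s out of the fingers) (linear speed of separator above 0.8 m/s and contact force between the fingers and separator below 0.01 N).
It fails at once if the orange sign is moved more than 20 mm (distance of orange_sign_center from where it was at the start of the episode above 0.02 m).
It fails at once if the green sign is moved more than 20 mm (distance of packed_sign_center from where it was at the start of the episode above 0.02 m).
It fails at once if a bystander (tin, squeegee, marker) is moved more than 30 mm (distance of any of pin_tin, squeegee, black_marker from where it was at the start of the episode above 0.03 m).
It also fails if it takes over 43 s, if anything falls off the work surface, if the arm or the gripper's body presses on something with over 40 N, if the wrist force passes 120 N, or if a joint passes its speed limit or range.

## Working session

There is one attempt and no reset: what is moved stays moved. The work goes in short steps, Python scripts to look and compute and a tool call to move; the robot and the scene stay as the last step left them, time stands still between calls to the robot, and variables do not carry over. Pictures are saved under pics/ and viewed, at most 10 in all, crops included, and the job is handed in when it is done.

Besides the shell and the picture viewer there is one more tool, called by a JSON object that holds its "fn" and its "kwargs". arm_command: Moves the arm, as the interface text tells. Its arguments: {"type":"object","properties":{"rows":{"type":"array"},"newtons":{"type":"number"}},"required":["rows"]}

```bash
ls; mkdir -p pics
python3 - <<'E'
from station import get_obs,cams,job,bot
import cv2,numpy as np
o=get_obs();print({k:np.round(v,3).tolist() for k,v in o.items()});print(bot.grip_point_offset,[a for a in dir(bot) if a[0]!='_'])
for n in("side","top","wrist"):
    p=cams.camera_params(n);print(n,np.round(p["K"],1).tolist(),np.round(p["extrinsics"],4).tolist())
    cv2.imwrite(f"pics/{n}0.png",cams.read_camera(n)[:,:,::-1])
E
```

```text
pics
{'t': 0.0, 'q': [1.083, 0.478, 0.022, 1.556, -0.011, 1.109, -0.083], 'joint_vel': [-0.003, -0.001, 0.003, 0.001, 0.002, 0.0, 0.001], 'joint_torque': [-0.001, -59.645, 1.608, -28.12, 0.012, 0.009, 0.0], 'eef_pos': [0.25, -0.626, 0.23], 'tool_rot': [-0.001, 0.982, 0.189, -0.0], 'contact_force': [-0.155, 0.206, 0.409], 'torque': [-0.015, 0.026, 0.019], 'grasp_force': 0.0, 'gripper_width': 1.003}
0.0187 ['PlanningError', 'grip_point_offset']
side [[388.3, 0.0, 279.6], [0.0, 388.3, 214.4], [0.0, 0.0, 1.0]] [[-0.8497, -0.229, 0.4749, -0.0322], [-0.5272, 0.3845, -0.7578, 1.0554], [-0.0091, -0.8943, -0.4474, 0.7406], [0.0, 0.0, 0.0, 1.0]]
top [[462.2, 0.0, 291.4], [0.0, 462.2, 203.7], [0.0, 0.0, 1.0]] [[0.0015, -0.9873, 0.1586, 0.3442], [-1.0, -0.0019, -0.0022, 0.0833], [0.0025, -0.1585, -0.9873, 1.6595], [0.0, 0.0, 0.0, 1.0]]
wrist [[300.1, 0.0, 284.5], [0.0, 300.1, 211.3], [0.0, 0.0, 1.0]] [[0.3713, -0.8919, -0.2583, 0.3161], [-0.9285, -0.3568, -0.1025, -0.6014], [-0.0007, 0.2779, -0.9606, 0.3745], [0.0, 0.0, 0.0, 1.0]]
```

View pics/top0.png

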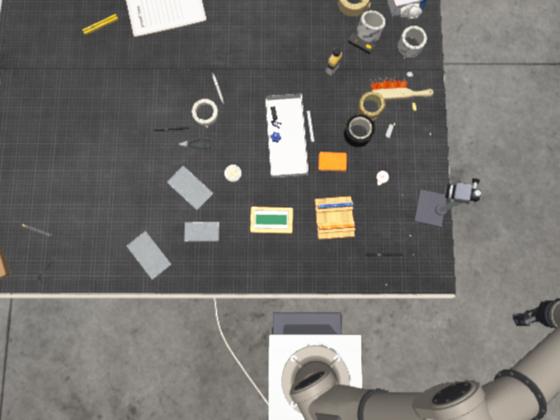

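View pics/side0.png

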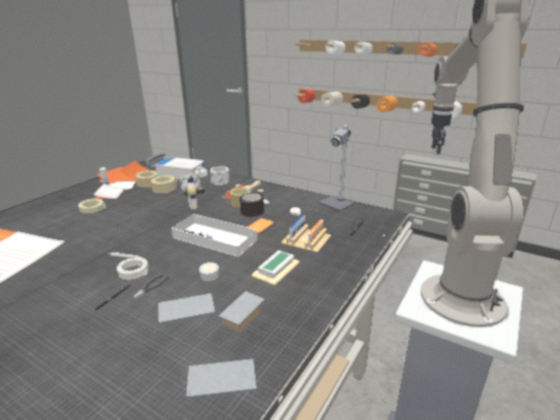

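The top view shows three grey cards, at (190,187), (202,232) and (149,255). It also shows the pack at (271,220), the rack at (335,217) with blue at (335,205) and orange at (335,228), and the inspection camera at (463,192). The card at (202,232) is the smallest and sits on the cork, which the side view confirms at (242,310).

Run:
```python
import cv2,numpy as np
t=cv2.imread("pics/top0.png");s=cv2.imread("pics/side0.png")
a=cv2.resize(t[165:275,125:490],(800,241),interpolation=cv2.INTER_CUBIC)
b=cv2.resize(s[115:215,270:420],(480,320),interpolation=cv2.INTER_CUBIC)
c=cv2.resize(s[210:340,200:340],(320,297),interpolation=cv2.INTER_CUBIC)
im=np.zeros((565,800,3),np.uint8);im[:241]=a;im[243:563,:480]=b;im[243:540,480:]=c
cv2.imwrite("pics/crop0.png",im)
```

```text
(no output)
```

View pics/crop0.png

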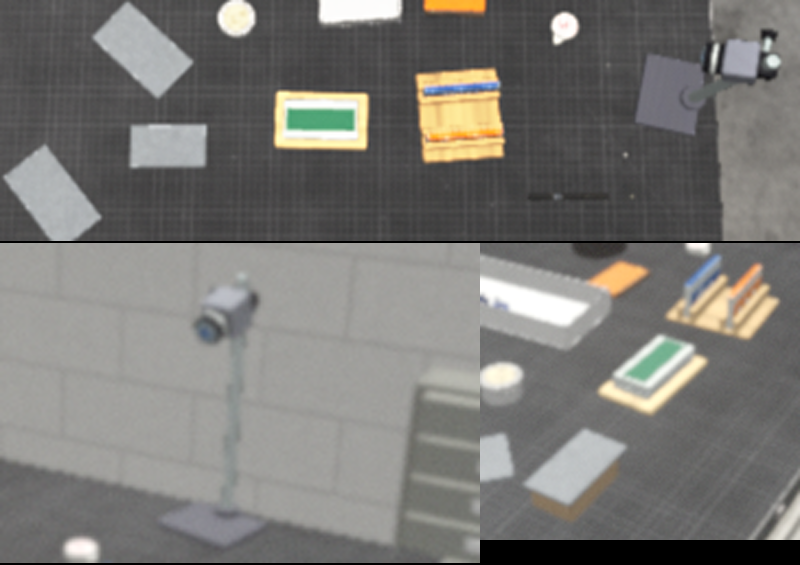

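The crop confirms three things:
- The card at (202,232) lies on cork. The two larger look-alikes at (190,187) and (149,255) lie flat on the table.
- Blue stands in the far slot and orange in the near one.
- The inspection camera's lens is at top (447,191) and side (335,142), and it looks toward +y.

```bash
cat > h.py <<'E'
import cv2,numpy as np
def ray(P,uv):
    K,E=np.array(P["K"]),np.array(P["extrinsics"])
    d=E[:3,:3]@np.linalg.solve(K,[uv[0],uv[1],1.]);return E[:3,3],d/np.linalg.norm(d)
def onz(P,uv,z):
    o,d=ray(P,uv);return o+d*(z-o[2])/d[2]
def tri(P1,a,P2,b):
    (o1,d1),(o2,d2)=ray(P1,a),ray(P2,b)
    s=np.linalg.lstsq(np.c_[d1,-d2],o2-o1,rcond=None)[0]
    p,q=o1+s[0]*d1,o2+s[1]*d2;return (p+q)/2,np.linalg.norm(p-q)
def rect(P,mask,z,roi=None):
    """largest blob in roi -> world centre, (short,long), yaw of long side from world y"""
    m=mask.astype(np.uint8)*255
    if roi: r=np.zeros_like(m);x0,y0,x1,y1=roi;r[y0:y1,x0:x1]=m[y0:y1,x0:x1];m=r
    c=max(cv2.findContours(m,0,1)[0],key=cv2.contourArea)
    w=np.array([onz(P,p[0],z)[:2] for p in c])
    (cx,cy),(a,b),t=cv2.minAreaRect((w*1000).astype(np.float32))
    if a>b:a,b,t=b,a,t-90
    # long side direction is at t+90 ; yaw relative to +y
    yaw=(t+90)%180-180 if (t%180)>90 else t%180
    M=cv2.moments(m,True);cm=onz(P,(M['m10']/M['m00'],M['m01']/M['m00']),z)
    return np.round([cx/1e3,cy/1e3,a/1e3,b/1e3,yaw if abs(yaw)<=90 else yaw],4),np.round(cm,4)
E
python3 - <<'E'
from h import *
from station import cams
T,S=cams.camera_params("top"),cams.camera_params("side")
t=cv2.imread("pics/top0.png");s=cv2.imread("pics/side0.png")
h=cv2.cvtColor(t,cv2.COLOR_BGR2HSV);H,Sa,V=h[...,0],h[...,1],h[...,2]
print("card",t[232,202],h[232,202],rect(T,(V>110),.039,(178,215,225,250)))
print("green",rect(T,(H>55)&(H<95)&(Sa>100),.035,(245,200,300,240)))
print("packwhite",rect(T,((Sa<60)&(V>150))|((H>55)&(H<95)&(Sa>100)),.035,(245,200,300,240)))
print("blue",rect(T,(H>100)&(H<130)&(Sa>90),.066,(310,190,360,245)))
print("orange",rect(T,(H<13)&(Sa>150),.066,(310,190,360,245)))
print("rack",rect(T,(Sa>60)&(V>110),.028,(305,190,365,245)))
print("lens",tri(T,(447.5,191),S,(334.7,142.2)))
print("post foot",onz(T,(441,209.7),.01), "side",onz(S,(230/3.2+270,(512-243)/3.2+115),.01))
print("plate",rect(T,(abs(V.astype(int)-85)<22)&(t[...,0]>t[...,1]+5),.01,(410,185,452,232)))
for p in [(650,53),(636,122),(697,134)]: print(onz(T,(p[0]/2.19+125,p[1]/2.19+165),.008).round(3))
for p,z in [((528,196),.006),((608,196),.006),((236,18),.032),((455,0),.011)]: print(onz(T,(p[0]/2.19+125,p[1]/2.19+165),z).round(3))
E
```

```text
card [183 180 177] [105   8 183] (array([0.5068, 0.3964, 0.0706, 0.1236, 0.1047]), array([0.5063, 0.397 , 0.039 ]))
green (array([0.5502, 0.1519, 0.0285, 0.0993, 0.1041]), array([0.5496, 0.1532, 0.035 ]))
packwhite (array([0.5502, 0.1552, 0.0642, 0.127 , 0.1026]), array([0.5498, 0.1538, 0.035 ]))
blue (array([ 0.5961, -0.0726,  0.0083,  0.1124,  4.731 ]), array([ 0.5962, -0.0727,  0.066 ]))
orange (array([ 0.5151, -0.0228,  0.    ,  0.    ,  0.    ]), array([ 0.5187, -0.0714,  0.066 ]))
rack (array([ 5.58900e-01, -7.44000e-02,  1.37200e-01,  1.49300e-01,
       -1.75504e+02]), array([ 0.5564, -0.0734,  0.028 ]))
lens (array([ 0.60352644, -0.39126789,  0.28870183]), np.float64(0.0012976180910137624))
post foot [ 0.58825035 -0.4604118   0.01      ] side [ 0.58202656 -0.45977381  0.01      ]
plate (array([ 5.838000e-01, -4.454000e-01,  1.370000e-02,  3.360000e-02,
       -1.502917e+02]), array([ 0.5892, -0.4287,  0.01  ]))
[ 0.664 -0.395  0.008]
[ 0.548 -0.367  0.008]
[ 0.529 -0.466  0.008]
[ 0.427 -0.187  0.006]
[ 0.427 -0.317  0.006]
[0.716 0.291 0.032]
[ 0.753 -0.072  0.011]
```

{"fn": "arm_command", "kwargs": {"rows": [[[85,0.36,0.77,0,0.75],[85,0.36,0.77,0,0.75],[85,0.36,0.77,0,0.75],[85,0.36,0.77,0,0.75],[85,0.36,0.77,0,0.75],[85,0.36,0.77,0,0.75],[85,0.23,0.83,0,0.75],[85,0.23,0.83,0,0.75],[85,0.23,0.83,0,0.75],[85,0.23,0.83,0,0.75]]], "newtons": 30}}

```text
t: 1.4
eef_pos: [0.4352, -0.1489, 0.2314]
tool_rot: [0.0, 0.882, 0.471, 0.0]
contact_force: [1.3, -0.7, -0.4]
gripper_width: 1.0
grasp_force: 0.0
```

{"fn": "arm_command", "kwargs": {"rows": [[[85,0.12,0.91,-0.12,0.74],[85,0.12,0.91,-0.12,0.74],[85,0.12,0.91,-0.12,0.74],[85,0.12,0.91,-0.12,0.74],[85,0.12,0.91,-0.12,0.74],[85,0.12,0.91,-0.12,0.74],[85,0.12,0.91,-0.12,0.74],[85,0.12,0.91,-0.12,0.74],[85,0.12,0.91,-0.12,0.74],[85,0.12,0.91,-0.12,0.74]]]}}

```text
t: 2.65
eef_pos: [0.5073, 0.3969, 0.1587]
tool_rot: [0.0, 0.706, 0.708, -0.0]
contact_force: [0.6, -0.2, 0.1]
gripper_width: 0.992
grasp_force: 0.0
```

Run:
```python
from h import *
from station import cams,get_obs
W=cams.camera_params("wrist");im=cams.read_camera("wrist")[:,:,::-1].copy();cv2.imwrite("pics/w1.png",im)
h=cv2.cvtColor(im,cv2.COLOR_BGR2HSV)
o=get_obs();print(o["eef_pos"],o["tool_rot"])
m=(h[...,1]<40)&(h[...,2]>120);print(m.sum())
print(rect(W,m,.039))
np.savez("w1.npz",K=W["K"],E=W["extrinsics"])
```

```text
[0.50509829 0.40532747 0.15816124] [-0.00286038  0.70308645  0.7110965   0.00173741]
54308
(array([  0.2727,   0.415 ,   0.0941,   0.283 , -90.0301]), array([0.48  , 0.4326, 0.039 ]))
```

View pics/w1.png

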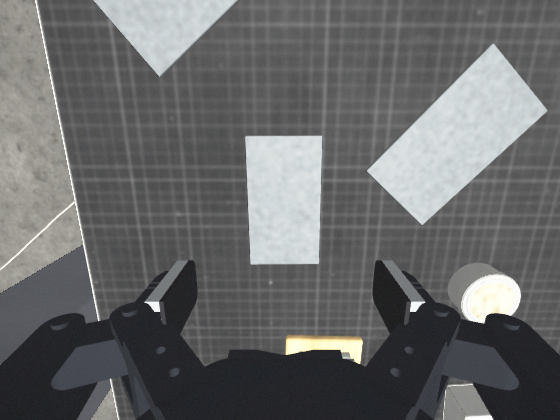

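The wrist view shows the small card centred near (285,200), between the fingers, with the large look-alikes at (165,30) and (455,135).

Run:
```python
from h import *
from station import get_obs
W=np.load("w1.npz");W={"K":W["K"],"extrinsics":W["E"]}
im=cv2.imread("pics/w1.png");h=cv2.cvtColor(im,cv2.COLOR_BGR2HSV)
print(rect(W,(h[...,1]<40)&(h[...,2]>120),.039,(225,120,340,280)))
```

```text
(array([0.5083, 0.3976, 0.0686, 0.1213, 0.5007]), array([0.5075, 0.4024, 0.039 ]))
```

{"fn": "arm_command", "kwargs": {"rows": [[[85,0,0,-0.5,0],[85,0,0,-0.6,0],[85,0,0,-0.6,0],[85,0,0,-0.4,0],[85,0,0,-0.2,0],[85,0,0,-0.08,0],[85,0,0,0,0],[60,0,0,0,0],[60,0,0,0,0],[60,0,0,0,0]]], "newtons": 25}}

```text
t: 3.95
eef_pos: [0.5076, 0.396, 0.0178]
tool_rot: [0.0, 0.707, 0.707, 0.001]
contact_force: [-1.2, -1.5, 6.1]
gripper_width: 0.762
grasp_force: 27.6
```

{"fn": "arm_command", "kwargs": {"rows": [[[60,0,0,0.15,0],[60,0,0,0.35,0],[60,0,0,0.5,0],[60,0.1,-0.4,0,0],[60,0.12,-0.7,0,0],[60,0.12,-0.8,0,0],[60,0.12,-0.8,0,0],[60,0.12,-0.7,0,0],[60,0.08,-0.45,0,0],[60,0.05,-0.2,0,0]]]}}

```text
t: 5.2
eef_pos: [0.5505, 0.1506, 0.0776]
tool_rot: [0.001, 0.708, 0.707, 0.0]
contact_force: [0.0, 0.4, -0.3]
gripper_width: 0.761
grasp_force: 28.1
```

Run:
```python
from h import *
from station import cams,get_obs
for i in range(3): im=cams.read_camera("top")
im=im[:,:,::-1].copy();cv2.imwrite("pics/top1.png",im);s=cams.read_camera("side")[:,:,::-1]
o=get_obs();print(o["eef_pos"],o["tool_rot"],o["gripper_width"],o["grasp_force"])
W=cams.camera_params("wrist");w=cams.read_camera("wrist")[:,:,::-1].copy()
h=cv2.cvtColor(w,cv2.COLOR_BGR2HSV);print(rect(W,(h[...,1]<40)&(h[...,2]>120),o["eef_pos"][2]+.0215,(100,80,500,330)))
cv2.imwrite("pics/v1.png",np.hstack([cv2.resize(w,(400,300)),cv2.resize(s[190:340,200:400],(400,300))]))
```

```text
[0.54964362 0.15407256 0.07709384] [-1.88893068e-04  7.06309803e-01  7.07902501e-01  6.89268677e-04] 0.7637766885360243 28.0542129278183
(array([0.55  , 0.1731, 0.0661, 0.0881, 0.3852]), array([0.5538, 0.1772, 0.0986]))
```

View pics/v1.png

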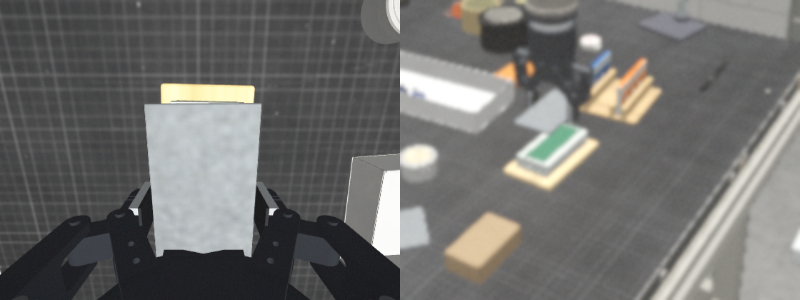

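{"fn": "arm_command", "kwargs": {"rows": [[[60,0,0,-0.2,0],[60,0,0,-0.3,0],[60,0,0,-0.2,0],[60,0,0,-0.1,0],[60,0,0,-0.06,0],[60,0,0,-0.04,0],[60,0,0,-0.03,0],[60,0,0,-0.02,0],[60,0,0,0,0],[60,0,0,0,0]]]}}

```text
t: 6.7
eef_pos: [0.5498, 0.1525, 0.0197]
tool_rot: [0.0, 0.707, 0.707, 0.0]
contact_force: [-0.0, 0.0, -1.0]
gripper_width: 0.764
grasp_force: 28.1
```

{"fn": "arm_command", "kwargs": {"rows": [[[60,0,0,-0.02,0],[60,0,0,0,0],[72,0,0,0,0],[80,0,0,0,0],[85,0,0,0,0],[85,0,0,0.1,0],[85,0,0,0.4,0],[85,0,0,0.7,0],[85,0,0,0.8,0],[85,0,0,0.4,0]]]}}

```text
t: 7.95
eef_pos: [0.5506, 0.1532, 0.1654]
tool_rot: [0.001, 0.707, 0.708, 0.002]
contact_force: [0.5, 0.6, 0.3]
gripper_width: 0.995
grasp_force: 0.0
```

Run:
```python
from h import *
from station import cams,get_obs
T=cams.camera_params("top")
W=cams.camera_params("wrist");w=cams.read_camera("wrist")[:,:,::-1].copy()
o=get_obs();print(o["eef_pos"],o["tool_rot"],o["gripper_width"],o["grasp_force"])
S=cams.read_camera("side")[:,:,::-1]
h=cv2.cvtColor(w,cv2.COLOR_BGR2HSV);print(rect(W,(h[...,1]<30)&(h[...,2]>110),.040,(150,80,420,300)))
b=(h[...,0]>100)&(h[...,0]<130)&(h[...,1]>90)
print(b.sum())
cv2.imwrite("pics/w2.png",w);cv2.imwrite("pics/s2.png",S)
cv2.imwrite("pics/v2.png",np.hstack([cv2.resize(w,(400,300)),cv2.resize(S[190:310,250:410],(400,300))]))
```

```text
[0.55181015 0.15366396 0.16772967] [0.00172824 0.7067249  0.70748003 0.00298982] 1.0002153824407019 0.0
(array([0.5509, 0.1539, 0.0671, 0.1199, 0.0934]), array([0.5505, 0.1589, 0.04  ]))
137
```

View pics/v2.png

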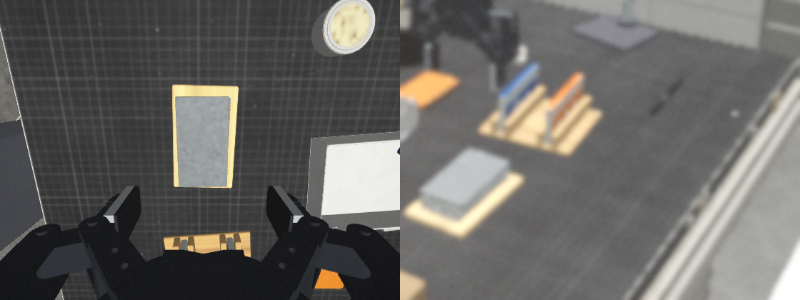

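Card placed squarely: measured (0.551,0.154) against pack (0.550,0.1535). The printed faces look toward the base (-x), as the side view shows with the blue face visible near (520,90). Next is the blue sign.

{"fn": "arm_command", "kwargs": {"rows": [[[60,0.07,-0.4,0,0.2],[50,0.14,-0.7,0,0.2],[50,0.16,-0.8,0,0.2],[50,0.16,-0.8,0,0.2],[50,0.14,-0.67,0,0.2],[50,0.1,-0.4,0,0],[50,0,0,-0.2,0],[50,0,0,-0.2,0],[50,0,0,0,0],[50,0,0,0,0]]]}}

```text
t: 9.3
eef_pos: [0.5958, -0.0724, 0.1383]
tool_rot: [-0.0, 0.677, 0.736, 0.0]
contact_force: [1.1, -0.4, -0.6]
gripper_width: 0.588
grasp_force: 0.0
```

Run:
```python
from h import *
from station import cams,get_obs
w=cams.read_camera("wrist")
W=cams.camera_params("wrist");w=cams.read_camera("wrist")[:,:,::-1].copy()
o=get_obs();print(o["eef_pos"],o["tool_rot"],o["gripper_width"],o["grasp_force"])
h=cv2.cvtColor(w,cv2.COLOR_BGR2HSV)
b=(h[...,0]>100)&(h[...,0]<130)&(h[...,1]>90)
print(b.sum(),rect(W,b,.066))
# far part of top edge: row-wise extents
ys,xs=np.where(b);
for r in range(ys.min(),ys.max(),8):
    c=xs[ys==r]
    if len(c)>2: print(r,c.min(),c.max(),onz(W,(c.min(),r),.066).round(4),onz(W,(c.max(),r),.066).round(4))
cv2.imwrite("pics/w3.png",w)
```

```text
[ 0.59612717 -0.07298884  0.1387046 ] [2.38695534e-04 6.77507492e-01 7.35515785e-01 2.66146807e-04] 0.5872000419679974 0.0
1947 (array([ 0.5998, -0.0727,  0.0074,  0.1156,  4.727 ]), array([ 0.6236, -0.0804,  0.066 ]))
142 284 294 [ 0.5914 -0.0154  0.066 ] [ 0.5984 -0.0148  0.066 ]
150 282 294 [ 0.5904 -0.021   0.066 ] [ 0.5989 -0.0203  0.066 ]
158 282 294 [ 0.5909 -0.0266  0.066 ] [ 0.5994 -0.0259  0.066 ]
166 282 294 [ 0.5913 -0.0323  0.066 ] [ 0.5999 -0.0316  0.066 ]
174 284 294 [ 0.5932 -0.038   0.066 ] [ 0.6005 -0.0374  0.066 ]
182 282 294 [ 0.5923 -0.0439  0.066 ] [ 0.601  -0.0432  0.066 ]
190 282 294 [ 0.5927 -0.0499  0.066 ] [ 0.6015 -0.0491  0.066 ]
198 282 294 [ 0.5932 -0.0559  0.066 ] [ 0.6021 -0.0552  0.066 ]
206 284 293 [ 0.5952 -0.0619  0.066 ] [ 0.6019 -0.0614  0.066 ]
214 284 293 [ 0.5957 -0.0681  0.066 ] [ 0.6025 -0.0676  0.066 ]
222 282 293 [ 0.5947 -0.0746  0.066 ] [ 0.6031 -0.0739  0.066 ]
230 282 293 [ 0.5953 -0.081   0.066 ] [ 0.6036 -0.0803  0.066 ]
238 284 293 [ 0.5973 -0.0874  0.066 ] [ 0.6042 -0.0868  0.066 ]
246 284 293 [ 0.5979 -0.094   0.066 ] [ 0.6048 -0.0934  0.066 ]
254 284 293 [ 0.5984 -0.1007  0.066 ] [ 0.6055 -0.1001  0.066 ]
262 282 551 [ 0.5974 -0.1077  0.066 ] [ 0.8091 -0.0901  0.066 ]
270 282 558 [ 0.598  -0.1146  0.066 ] [ 0.817  -0.0964  0.066 ]
278 284 518 [ 0.6001 -0.1216  0.066 ] [ 0.7873 -0.106   0.066 ]
286 284 557 [ 0.6007 -0.1288  0.066 ] [ 0.8209 -0.1104  0.066 ]
302 126 558 [ 0.4723 -0.1543  0.066 ] [ 0.8267 -0.1248  0.066 ]
310 509 538 [ 0.7887 -0.1355  0.066 ] [ 0.8127 -0.1335  0.066 ]
318 202 554 [ 0.5348 -0.1644  0.066 ] [ 0.8285 -0.1399  0.066 ]
350 80 534 [ 0.4296 -0.2055  0.066 ] [ 0.8219 -0.1728  0.066 ]
```

View pics/w3.png

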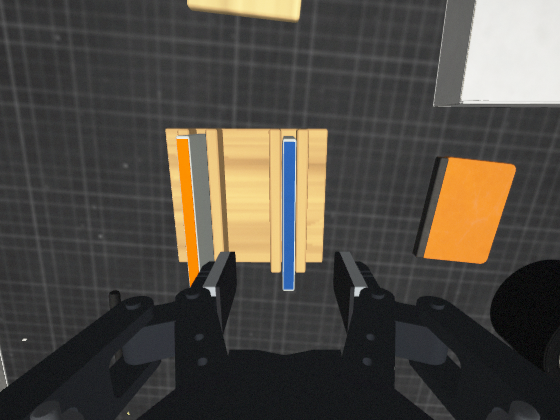

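The wrist view shows the blue top edge at (289,215), centred between the fingers. Orange is at left (190,200) with its back toward +x, which confirms the printed faces look along -x.

{"fn": "arm_command", "kwargs": {"rows": [[[50,0.03,0,-0.3,0],[50,0,0,-0.5,0],[50,0,0,-0.4,0],[50,0,0,-0.25,0],[50,0,0,-0.12,0],[50,0,0,0,0],[5,0,0,0,0],[5,0,0,0,0],[5,0,0,0,0],[5,0,0,0,0]]], "newtons": 50}}

```text
t: 10.65
eef_pos: [0.5983, -0.0738, 0.0449]
tool_rot: [0.001, 0.678, 0.735, 0.0]
contact_force: [-1.2, -0.1, 6.1]
gripper_width: 0.101
grasp_force: 50.2
```

{"fn": "arm_command", "kwargs": {"rows": [[[5,0,0,0.2,0],[5,0,0,0.3,0],[5,0,0,0.4,0],[5,0,0,0.5,0],[5,0,0,0.5,0],[5,0,0,0.5,0],[5,0,0,0.5,0],[5,0,0,0.5,0],[5,0,0,0.3,0],[5,0,0,0,0]]]}}

```text
t: 11.9
eef_pos: [0.598, -0.0736, 0.2676]
tool_rot: [0.001, 0.678, 0.735, 0.001]
contact_force: [0.5, 0.1, -1.9]
gripper_width: 0.107
grasp_force: 49.4
```

Run:
```python
from station import get_obs
o=get_obs();print(o["q"].round(3) if hasattr(o["q"],"round") else o["q"],o["eef_pos"],o["grasp_force"],o["gripper_width"])
```

```text
[ 0.521  0.401 -0.661  1.661  0.264  1.169 -0.125] [ 0.59801151 -0.07361337  0.2675746 ] 49.38559591770172 0.1067092244073612
```

The turn column only yaws, but the final pose needs a 20° lean. A pose past the inner reach limit is only approached as far as the arm can, so I will press against that limit. That should tip the fingers toward the base, which is the printed side.

{"fn": "arm_command", "kwargs": {"rows": [[[5,-0.5,0.05,0,0],[5,-0.9,0.1,0,0],[5,-0.9,0.1,0,0],[5,-0.6,0.07,0,0],[5,-0.5,0.05,0,0],[5,-0.5,0.05,0,0],[5,-0.5,0.05,0,0],[5,-0.5,0.05,0,0],[5,0,0,0,0],[5,0,0,0,0]]]}}

```text
t: 13.15
eef_pos: [0.3038, -0.0426, 0.2658]
tool_rot: [-0.0, 0.678, 0.735, -0.0]
contact_force: [0.0, 0.9, -0.6]
gripper_width: 0.104
grasp_force: 49.4
```

```bash
cat > st.py <<'E'
from station import get_obs
import numpy as np
from scipy.spatial.transform import Rotation as R
o=get_obs();q=np.array(o["tool_rot"]);r=R.from_quat(q[[1,2,3,0]]).as_matrix()
print("t",round(o["t"],2),"q",np.round(o["q"],3),"p",np.round(o["eef_pos"],4));print("toolz",r[:,2].round(3),"tooly",r[:,1].round(3),"g",o["grasp_force"])
E
python3 st.py
```

```text
t 13.15 q [ 0.75  -0.206 -0.675  2.242 -0.147  1.066  0.238] p [ 0.3038 -0.0426  0.2658]
toolz [-0.  0. -1.] tooly [ 0.997  0.081 -0.   ] g 49.409303069114685
```

{"fn": "arm_command", "kwargs": {"rows": [[[5,-0.3,0.03,0,0],[5,-0.3,0.03,0,0],[5,-0.3,0.03,0,0],[5,-0.3,0.03,0,0],[5,-0.3,0.03,0,0],[5,0,0,0,0],[5,0,0,0,0],[5,0,0,0,0],[5,0,0,0,0],[5,0,0,0,0]]]}}

```text
t: 14.4
eef_pos: [0.2357, -0.0369, 0.2595]
tool_rot: [-0.004, 0.678, 0.735, -0.003]
contact_force: [0.3, -0.3, -1.3]
gripper_width: 0.106
grasp_force: 49.3
```

```bash
python3 st.py
```

```text
t 14.4 q [ 0.326 -0.336 -0.314  2.368 -0.115  1.109  0.16 ] p [ 0.2357 -0.0369  0.2595]
toolz [-0.011  0.001 -1.   ] tooly [ 0.997  0.079 -0.011] g 49.27135527133942
```

{"fn": "arm_command", "kwargs": {"rows": [[[5,-0.5,0.02,0.15,0],[5,-0.5,0.02,0.15,0],[5,-0.5,0.02,0.15,0],[5,-0.5,0.02,0.15,0],[5,0,0,0,0],[5,0,0,0,0],[5,0,0,0,0],[5,0,0,0,0],[5,0,0,0,0],[5,0,0,0,0]]]}}

```text
t: 15.65
eef_pos: [0.1835, -0.0262, 0.2378]
tool_rot: [-0.059, 0.674, 0.735, -0.041]
contact_force: [-0.7, 0.2, -1.1]
gripper_width: 0.107
grasp_force: 49.3
```

```bash
python3 st.py
```

```text
t 15.65 q [ 0.57  -0.336 -0.514  2.412 -0.184  1.176  0.261] p [ 0.1835 -0.0262  0.2378]
toolz [-0.142  0.019 -0.99 ] tooly [ 0.986  0.087 -0.139] g 49.336811900138855
```

{"fn": "arm_command", "kwargs": {"rows": [[[5,0.5,-0.02,0.5,0],[5,0.6,-0.02,0.8,0],[5,0.6,-0.02,0.8,0],[5,0.4,-0.02,0.8,0],[5,0,0,0.5,0],[5,-0.5,0.02,0,0],[5,-0.5,0.02,0,0],[5,-0.5,0.02,0,0],[5,0,0,0,0],[5,0,0,0,0]]]}}

```text
t: 16.9
eef_pos: [0.2426, -0.0283, 0.441]
tool_rot: [-0.061, 0.674, 0.735, -0.041]
contact_force: [-0.1, -0.4, -0.8]
gripper_width: 0.107
grasp_force: 49.7
```

```bash
python3 st.py
```

```text
t 16.9 q [ 0.385 -0.334 -0.32   1.97  -0.112  1.639  0.177] p [ 0.2426 -0.0283  0.441 ]
toolz [-0.146  0.022 -0.989] tooly [ 0.986  0.088 -0.144] g 49.7445023059845
```

{"fn": "arm_command", "kwargs": {"rows": [[[5,-0.5,0.02,0,0],[5,-0.5,0.02,0,0],[5,-0.5,0.02,0,0],[5,-0.5,0.02,0,0],[5,0,0,0,0],[5,0,0,0,0],[5,0,0,0,0],[5,0,0,0,0],[5,0,0,0,0],[5,0,0,0,0]]]}}

```text
t: 18.15
eef_pos: [0.2162, -0.0282, 0.4226]
tool_rot: [-0.093, 0.671, 0.733, -0.058]
contact_force: [0.2, -0.4, -2.0]
gripper_width: 0.105
grasp_force: 49.7
```

```bash
python3 st.py
```

```text
t 18.15 q [ 0.383 -0.336 -0.309  2.02  -0.119  1.662  0.191] p [ 0.2162 -0.0282  0.4226]
toolz [-0.214  0.04  -0.976] tooly [ 0.973  0.092 -0.21 ] g 49.696850180625916
```

{"fn": "arm_command", "kwargs": {"rows": [[[5,-0.6,0,0.1,0],[5,-0.6,0,0.1,0],[5,-0.6,0,0.1,0],[5,-0.6,0,0.1,0],[5,-0.6,0,0.1,0],[5,-0.6,0,0.1,0],[5,0,0,0,0],[5,0.3,0,0,0],[5,0.6,0,0,0],[5,0.8,0,0,0]]]}}

```text
t: 19.4
eef_pos: [0.2743, -0.0324, 0.4093]
tool_rot: [-0.151, 0.661, 0.73, -0.083]
contact_force: [0.5, 0.3, -1.0]
gripper_width: 0.105
grasp_force: 49.7
```

```bash
python3 st.py
```

```text
t 19.4 q [ 0.361 -0.128 -0.324  1.925 -0.105  1.68   0.152] p [ 0.2743 -0.0324  0.4093]
toolz [-0.331  0.079 -0.94 ] tooly [ 0.94   0.112 -0.322] g 49.68772351741791
```

Tilt is now 0.347 rad, with about 0.11 rad of residual roll. Heading to the viewing position.

{"fn": "arm_command", "kwargs": {"rows": [[[5,0.4,-0.2,0,1],[5,0.5,-0.28,-0.1,1],[5,0.5,-0.28,-0.15,1],[5,0.5,-0.28,-0.2,1],[5,0.5,-0.28,-0.2,1],[5,0.5,-0.28,-0.2,1],[5,0.5,-0.28,-0.2,1],[5,0.5,-0.28,-0.2,1],[5,0.5,-0.28,-0.2,1],[5,0.4,-0.28,-0.2,1]]]}}

```text
t: 20.65
eef_pos: [0.5632, -0.1947, 0.3084]
tool_rot: [-0.108, 0.323, 0.93, -0.136]
contact_force: [-0.3, 0.3, -0.8]
gripper_width: 0.103
grasp_force: 49.7
```

```bash
python3 st.py
```

```text
t 20.65 q [ 0.335  0.449 -0.322  1.48   0.328  1.535  0.862] p [ 0.5632 -0.1947  0.3084]
toolz [-0.288 -0.183 -0.94 ] tooly [ 0.572  0.754 -0.322] g 49.73328173160553
```

{"fn": "arm_command", "kwargs": {"rows": [[[5,0.24,-0.18,-0.2,0.9],[5,0.24,-0.18,-0.2,0.9],[5,0.24,-0.18,-0.2,0.9],[5,0.2,-0.16,-0.17,0.9],[5,0.17,-0.14,-0.15,0.9],[5,0.12,-0.1,-0.1,0.8],[5,0,0,0,0],[5,0,0,0,0],[5,0,0,0,0],[5,0,0,0,0]]]}}

```text
t: 21.9
eef_pos: [0.6327, -0.2531, 0.2492]
tool_rot: [-0.076, 0.124, 0.977, -0.156]
contact_force: [0.4, -0.2, -0.7]
gripper_width: 0.105
grasp_force: 49.7
```

```bash
python3 st.py
python3 - <<'E'
from h import *
from station import cams
t=cams.read_camera("top")[:,:,::-1];s=cams.read_camera("side")[:,:,::-1];w=cams.read_camera("wrist")[:,:,::-1]
for n,i in zip("tsw",(t,s,w)): cv2.imwrite(f"pics/{n}4.png",i)
im=np.zeros((600,800,3),np.uint8)
im[:300,:400]=cv2.resize(t[150:250,350:483],(400,300),interpolation=2)
im[:300,400:]=cv2.resize(s[115:205,280:400],(400,300),interpolation=2)
im[300:,:400]=cv2.resize(w,(400,300))
im[300:,400:]=cv2.resize(s[190:310,200:360],(400,300))
cv2.imwrite("pics/v4.png",im)
E
```

```text
t 21.9 q [ 0.373  0.567 -0.359  1.435  0.498  1.386  1.22 ] p [ 0.6327 -0.2531  0.2492]
toolz [-0.188 -0.285 -0.94 ] tooly [ 0.219  0.921 -0.323] g 49.7321355342865
```

View pics/v4.png

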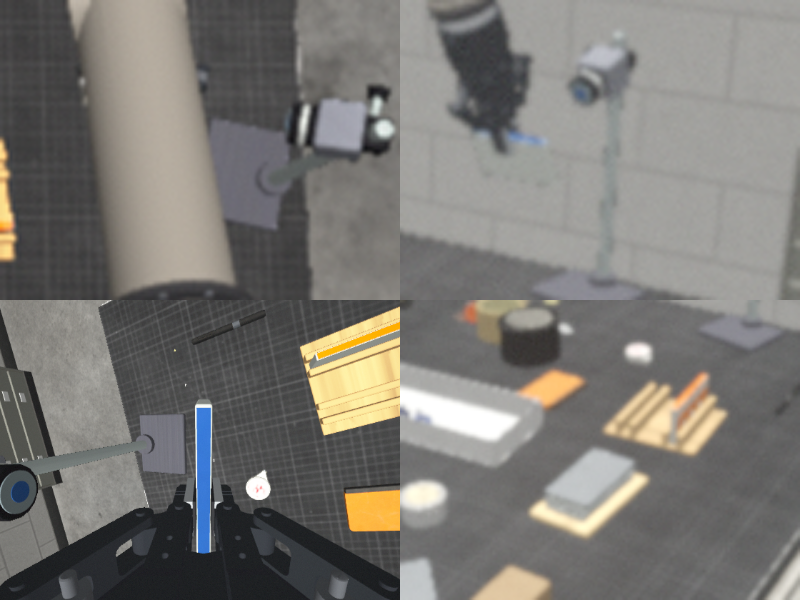

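The views show the blue sign held right way up in front of the lens, leaning as wanted, with the separator still square on the pack and orange in its slot. The lens appears at about (24,266) in the full wrist image. I will refine the lens position and yaw.

Run:
```python
from h import *
from station import cams
T,S,W=[cams.camera_params(n) for n in("top","side","wrist")]
t=cv2.imread("pics/t4.png");w=cv2.imread("pics/w4.png")
a,b,c=(447.3,190.7),(280+583/3.333,115+90/3.333),(24,266)
for x in((T,a,S,b),(T,a,W,c),(S,b,W,c)): print("lens",*tri(*x))
# foot plate: purple-grey mask edges, from first (unoccluded) top picture
t0=cv2.imread("pics/top0.png").astype(int)
m=((t0[...,0]-t0[...,1]>4)&(t0[...,0]>75)&(t0[...,0]<140)&(t0[...,2]<110));
r=np.zeros(m.shape,np.uint8);r[182:232,410:446]=m[182:232,410:446]
n,l,st,_=cv2.connectedComponentsWithStats(r);k=1+np.argmax(st[1:,4]);print(st[k])
ys,xs=np.where(l==k);pl=np.array([onz(T,p,.008)[:2] for p in zip(xs,ys)])
P=np.array(list(zip(xs,ys)))
# left edge: min x per row ; bottom edge: max y per column
L=np.array([onz(T,(xs[ys==v].min(),v),.008)[:2] for v in range(193,219)])
B=np.array([onz(T,(u,ys[xs==u].max()),.008)[:2] for u in range(420,440)])
for E_ in(L,B):
    v=cv2.fitLine((E_*1000).astype(np.float32),cv2.DIST_HUBER,0,.01,.01).ravel();print(v[:2],np.degrees(np.arctan2(v[1],v[0])))
# post: wrist rays of the foot, and post top
print("foot wrist",onz(W,(143*1.4,143*1.4),.01))
# sign top edge in wrist picture
h=cv2.cvtColor(w,cv2.COLOR_BGR2HSV);bm=((h[...,0]>100)&(h[...,0]<125)&(h[...,1]>120)).astype(np.uint8);bm[:,:240]=0;bm[:,330:]=0
ys,xs=np.where(bm);print(xs.min(),xs.max(),ys.min(),ys.max())
E=np.array(W["extrinsics"]);from station import get_obs
o=get_obs();from scipy.spatial.transform import Rotation as R
q=np.array(o["tool_rot"]);r=R.from_quat(q[[1,2,3,0]]).as_matrix()
# intersect rays with plane of the top edge (perp to tool z, 21 mm behind TCP)
p0=np.array(o["eef_pos"])-.021*r[:,2]
for v in (ys.min(),ys.min()+30,ys.min()+80):
    u=xs[ys==v].mean();oo,d=ray(W,(u,v));X=oo+d*((p0-oo)@r[:,2])/(d@r[:,2]);print(v,u,(r.T@(X-o["eef_pos"])).round(4))
```

```text
lens [ 0.3630636  -0.36002615  0.39318513] 0.43797572301160975
lens [ 0.60478768 -0.39028774  0.28915978] 0.0003412346076290001
lens [ 0.40435252 -0.67104437  0.21583188] 0.4501893825724901
[414 189  29  38 105]
[ 0.97518206 -0.22140448] -12.791537
[0.20858009 0.9780053 ] 77.960846
foot wrist [ 0.58669449 -0.46602133  0.01      ]
275 294 151 354
151 284.5 [ 0.0595 -0.0013 -0.021 ]
181 285.0 [ 0.0472 -0.0011 -0.021 ]
231 284.5 [ 0.0253 -0.0013 -0.021 ]
```

Run:
```python
from h import *
from station import cams,get_obs
from scipy.spatial.transform import Rotation as R
S=cams.camera_params("side");s=cv2.imread("pics/s4.png")
o=get_obs();q=np.array(o["tool_rot"]);r=R.from_quat(q[[1,2,3,0]]).as_matrix();p=np.array(o["eef_pos"])
h=cv2.cvtColor(s,cv2.COLOR_BGR2HSV);m=((h[...,0]>98)&(h[...,0]<125)&(h[...,1]>80));m[:,:290]=0;m[:,328:]=0;m[:140]=0;m[175:]=0
ys,xs=np.where(m);v=cv2.fitLine(np.c_[xs,ys].astype(np.float32),cv2.DIST_HUBER,0,.01,.01).ravel()
print(len(xs),xs.min(),xs.max(),"line",v,np.degrees(np.arctan2(v[1],v[0])))
E=np.linalg.inv(np.array(S["extrinsics"]));K=np.array(S["K"])
for roll in(-.07,0,.07):
    rr=r@R.from_rotvec([0,roll,0]).as_matrix()
    a=[K@(E[:3,:3]@(p+rr@np.array([x,0,-.021]))+E[:3,3]) for x in(-.06,.06)];a=[k[:2]/k[2] for k in a]
    d=a[1]-a[0];print(roll,np.round(a,1).tolist(),np.degrees(np.arctan2(d[1],d[0])))
x,y=r[:,1],r[:,0]
for psi in(10,12.5,15):
    g=np.radians(psi);d=np.array([np.sin(g),np.cos(g),0]);cx=-d*np.cos(np.radians(20))+[0,0,np.sin(np.radians(20))];cy=np.cross([0,0,1],cx);cy/=np.linalg.norm(cy)
    L=np.array([.605,-.390,.29]);c=p+.009*r[:,2]-L;print(psi,"ang x",np.arccos(abs(x@cx)),"ang y",np.arccos(abs(y@cy)),"pos",c@cx,c@cy,c@np.cross(cx,cy))
```

```text
6 313 316 line [  0.9486833    0.31622776 314.5        155.5       ] 18.434948
-0.07 [[300.1, 152.4], [323.1, 157.7]] 13.125589355690023
0 [[300.1, 153.2], [322.6, 156.7]] 8.91715772844029
0.07 [[300.2, 154.1], [322.0, 155.8]] 4.37078022981524
10 ang x 0.05897762928892896 ang y 0.1474275048396662 pos -0.14515599635526402 0.002169608554862205 0.0003714088602126919
12.5 ang x 0.024375483219874688 ang y 0.12324516729349398 pos -0.14512281730734988 -0.003787769860864604 0.00035933267437064355
15 ang x 0.03310182702172837 ang y 0.11151635401486683 pos -0.1448454839482488 -0.009737938041378484 0.00025839158668878996
```

Position is within 5 mm. Face error is 0.02 rad and level error 0.12 rad, and the side view shows the sign has not rolled in the grip. A small yaw trim evens the margins, then I hand in.

{"fn": "arm_command", "kwargs": {"rows": [[[5,0,0,0,0.2],[5,0,0,0,0.2],[5,0,0,0,0],[5,0,0,0,0],[5,0,0,0,0],[5,0,0,0,0],[5,0,0,0,0],[5,0,0,0,0],[5,0,0,0,0],[5,0,0,0,0]]]}}

```text
t: 23.3
eef_pos: [0.6326, -0.2533, 0.2489]
tool_rot: [-0.074, 0.108, 0.979, -0.157]
contact_force: [-0.7, -0.1, -0.5]
gripper_width: 0.108
grasp_force: 49.7
```

```bash
python3 st.py; python3 -c "
from station import job
print(job.hand_in())"
```

```text
t 23.3 q [ 0.376  0.563 -0.365  1.444  0.506  1.375  1.244] p [ 0.6326 -0.2533  0.2489]
toolz [-0.179 -0.291 -0.94 ] tooly [ 0.189  0.927 -0.324] g 49.74693775177002
the job is handed in; nothing more can be done
None
```

I handed the job in at about 23 s: the separator is flat and square on the green sign, and the blue sign is held about 145 mm in front of the lens, facing it and within 5 mm of its axis by my measurement. Its long edge is about 0.11 rad off level against the 0.18 limit, and the hand-in returned no verdict.

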